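# Stack the keyed tray and lid of a food dehydrator

## Robot

A 7-joint arm with a two-finger parallel gripper is mounted at the origin on a cart in front of the work surface, level with it; the furniture and walls round the work are solid. World frame = base frame: x ahead of the robot, y to its left, z up, the work surface at z = 0. Lengths are in m, angles in degrees, forces in N, time in s.
With the tool pointing down it reaches from about 0.425 to 0.975 m from the base axis. Payload 16.7 kg.
Tool frame: the origin (TCP) lies on the front face of the gripper's body, between the roots of the fingers; the fingertips stand 73 mm ahead of it and the grasp point (between the pads) lies manip.grip_point_offset ahead of it (manip.grip_point_offset is the distance from the TCP to the grasp point, in m); z points along the fingers, y is the direction in which the jaws open and shut (so a half turn about z gives the same grasp; the last joint's range is limited). The gripper opens to 85 mm and grips with 20 to 120 N. Pads are 22 mm wide; open, the fingers measure 114 mm over their backs; the gripper's body (76 mm by 85 mm) begins 54 mm behind the grasp point. The pads swing forward as they close: fully open they stand 13 mm farther back than shut.
Start: joints at [66.091, 24.414, 4.234, 92.017, -1.954, 63.644, -3.845], TCP at [0.179, -0.651, 0.304] pointing down, gripper open.
Joint ranges: [-163.25, 163.25], [-28.42, 122.38], [-70.27, 78.77], [12.13, 141.07], [-58.53, 238.53], [9.26, 117.41], [-156.51, 156.51]. Speed limits (degrees/s): [108.29, 108.29, 136.94, 136.94, 172.46, 172.46, 172.46].

## Interface

Orientations are given as a 3x3 rotation matrix whose columns are the frame's x, y, z axes.
In Python, from workcell import manip gives the robot as it stands.
- The arm moves only by the tool send_rows, never from a script. Its argument "series" is a list of rows, each an object with "hand": the closure, from -1 (fully open) to 1 (shut); "xyz": the shift along the tool's x, y, z in mm, a list of three; "turn": the turn about the tool's z in rad. A call has 1 to 20 rows; each row shifts and turns the commanded pose from where the row before left it, along the tool's axes as they then stand; what a row does not reach is not made up. A row lasts 1/10 s, in which the tool goes at most 50 mm and 8.59 degrees, less where a joint would pass 70% of its speed; a pose out of reach is approached as far as the arm can. A call with a gripper value outside its range is refused whole. The fingers move at their own pace and stop on an object; "newtons" is the grip in N (left out, the last holds). Time passes only in rows, so rows that do not move let the fingers close. It gives the time, the measured TCP pose, the force and the opening at its end, in the units of the state.
- manip.observe(): the state, without advancing time (a new reading comes with each control period).
- manip.get_image(name): name is "scene" or "top" or "wrist"; returns (picture, depth): 400x640x3 uint8, red, green, blue; 400x640 float32, m along the optical axis (not along the pixel's ray), 0 where there is no reading.
- manip.calibration(name): a dict with "fx", "fy", "cx", "cy" (pixels), "R" (3x3) and "t" (3): a world point X has camera coordinates R X + t. Camera axes: x right, y down, z forward; pixel columns grow to the right and rows downward; lengths in m; the calibration is good to about 2 mm. A picture is of the moment at which its call begins: read the wrist's pose just before it. calibration takes no time and is no camera call; for the wrist camera it gives the pose at the moment of the call.
- manip.sign_off(): hands the job in, once; it reports no verdict.
The state is a dict: "clock": time; "qpos": joint angles; "qd": joint speeds; "joint_torque": joint torques, N m; "position": TCP position; "eef_rot": TCP orientation; "wrist_force": force on the tool from outside, world axes, zero at the start; "torque": the same for the moment, N m; "width": opening from 0.0 (shut) to 1.0 (fully open).
Only numpy, scipy, OpenCV 4.12 (cv2) and the standard library are available. Lean on these libraries where they do the work, as an engineer would, in place of code of your own. Each camera call takes 0.05 s, during which the arm holds its last target.

## Task

Put the small food dehydrator together: set the white tray of potato slices on the base so that the notch in the tray's skirt drops over the base's orange key and the tray sits level and fully home, then put the lid on the tray in the same way, its notch over the tray's orange key. Carry the tray level so that no slice falls off, and leave the other things, such as the scale and the potato, where they are.

Things in the scene. Friction and masses are not known exactly. Their poses are not given: they have to be found in the camera images.
- dryer_base: Dehydrator base: teal drum, 146 mm across, 71 mm high, fixed. Origin: centre of its underside, z up, local -x the front (black panel and dial, out to 85 mm). Its top is a round rim 124 mm across, bevelled, 17 mm high above a shoulder. The tray is home when it is on the base's axis, has the base's yaw (within 0.05) and its underside is 57 mm above the base's.
- base_key (a point): Middle of the top of the orange key on the outside of the base's rim at its front: 66.5 mm from the axis towards local -x, 67 mm above the underside, 4 mm below the rim's top. The key is 13 mm high, reaches to 71 mm from the axis and is 14 mm wide at the foot, 8 mm at the top. Axes as the base.
- tray_mid (a point): White round drying tray, 142 mm across, 0.28 kg, slices fixed on it. Point on its axis 31 mm above its underside, level with the top of its rim (124 mm across); z up, local -x to its notch and key. In its middle a flat-sided white grip to lift it by: 46 mm long along local x, 20 mm thick along local y (pinch it so), its top 31 mm above this point, so it stands clear above the rim.
- tray_notch (a point): Point in the notch of the tray's skirt, 66.5 mm from its axis towards local -x, 10 mm above its underside; it falls on base_key when the tray is home. The skirt is 14 mm high, 130 mm across inside (it goes over the 124 mm rim below); the notch is 22 mm wide and as high as the skirt. Axes as the tray.
- tray_key (a point): Middle of the top of the tray's orange key: on the outside of its rim, 66.5 mm from its axis towards local -x, straight above the notch, 27 mm above the tray's underside, 4 mm below its rim's top; 14 mm wide at the foot, 8 mm at the top. Axes as the tray.
- lid_mid (a point): Teal domed lid, hollow, 142 mm across, 0.22 kg. Point on its axis 45 mm above its underside; z up, local -x to its notch (orange mark above it). Dome top 12 mm above this point; on it a black bar grip 64 mm long along local x, 18 mm thick along local y (pinch it so), 19 to 45 mm above this point. Home: on the tray's axis, at its yaw, underside 17 mm above the tray's (74 above the base's).
- lid_notch (a point): Point in the notch of the lid's skirt, 66.5 mm from its axis towards local -x, 10 mm above its underside; it falls on tray_key when the lid is home. Skirt 14 mm high, 130 mm across inside, notch 22 mm wide, as on the tray; the tray's grip fits inside the dome. Axes as the lid.
- scale: Small dark pocket scale, closed, 128 x 64 x 24 mm, long side along local x; origin under its middle. Leave it.
- potato: Whole potato lying on the worktop, about 64 x 103 x 60 mm; origin under its middle. Leave it.

How it is judged:
By the outcome, as a careful person would: the job done as asked, in the order asked, and still so for the second after the job is handed in, with the robot touching nothing.
It also fails if it takes over 58 s, if anything falls off the work surface, if the arm or the gripper's body presses on something with over 40 N, if the wrist force passes 120 N, or if a joint passes its speed limit or range.

## Working session

There is one attempt and no reset: what is moved stays moved. The work goes in short steps, Python scripts to look and compute and a tool call to move; the robot and the scene stay as the last step left them, time stands still between calls to the robot, and variables do not carry over. Pictures are saved under pics/ and viewed, and the job is handed in when it is done.

Besides the shell and the picture viewer there is one more tool, called after ">>>" in YAML: its name, and indented under it one key for each argument. send_rows: Moves the arm, as the interface text tells. Its arguments: {"type":"object","properties":{"series":{"type":"array"},"newtons":{"type":"number"}},"required":["series"]}

```bash
mkdir -p pics
python3 - <<'E'
from workcell import manip
import cv2,numpy as np
s=manip.observe(); print(s['clock'],s['position'],s['eef_rot'],s['width'],s['wrist_force'],manip.grip_point_offset)
for n in ['scene','top']:
    c=manip.calibration(n); im,d=manip.get_image(n)
    np.savez(f'pics/{n}0.npz',im=im,d=d,**c)
    cv2.imwrite(f'pics/{n}0.png',im[:,:,::-1]); print(n,c)
E
```

```text
0.0 [ 0.17851677 -0.65065796  0.30321197] [[ 9.64363579e-01  2.64580205e-01 -4.50844054e-04]
 [ 2.64580560e-01 -9.64362876e-01  1.17053697e-03]
 [-1.25076356e-04 -1.24810780e-03 -9.99999213e-01]] 0.9985349156663763 [ 0.50245221  0.47274635 -0.60012108] 0.0539
scene {'fx': 482.8486956417698, 'fy': 482.8486956417698, 'cx': 324.1285878248907, 'cy': 201.75457655156194, 'R': array([[-0.68242365, -0.73093096, -0.00615583],
       [-0.55518658,  0.52378354, -0.64607945],
       [ 0.4754638 , -0.43748227, -0.76324534]]), 't': array([0.49403995, 0.2361123 , 1.03312988])}
top {'fx': 452.8715557767105, 'fy': 452.8715557767105, 'cx': 325.34020715989186, 'cy': 203.30623119730694, 'R': array([[-0.00406261, -0.99981899,  0.01858699],
       [-0.99410014,  0.0020233 , -0.10844732],
       [ 0.10839008, -0.01891791, -0.99392842]]), 't': array([0.17729706, 0.50968988, 1.10313526])}
```

View pics/scene0.png

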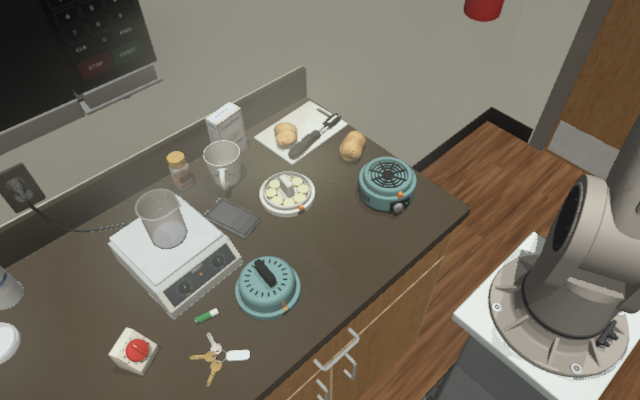

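View pics/top0.png

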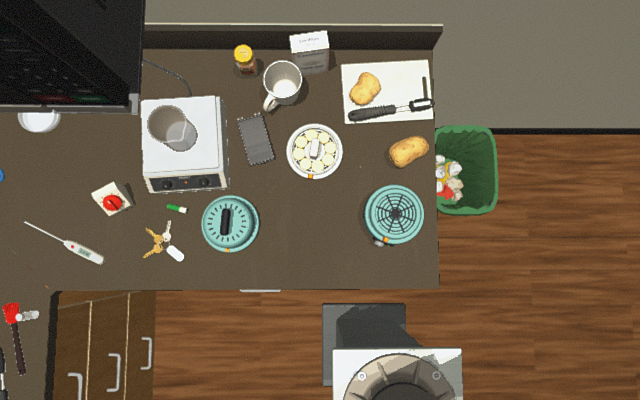

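The top view shows the base at about (395,214) with its key at (388,239), the tray at (315,151) with its key at (310,177), and the lid at (230,223) with its mark at (228,250). Next I'll measure these positions.

```bash
cat > h.py <<'E'
import numpy as np,cv2
def world(im,d,c):
    v,u=np.mgrid[0:d.shape[0],0:d.shape[1]]
    P=np.stack([(u-c['cx'])/c['fx']*d,(v-c['cy'])/c['fy']*d,d],-1)
    return (P-c['t'])@c['R']
def orange(im):
    h=cv2.cvtColor(im,cv2.COLOR_RGB2HSV)
    return (h[...,0]>=6)&(h[...,0]<=18)&(h[...,1]>170)&(h[...,2]>120)
def proj(c,X):
    p=c['R']@np.asarray(X)+c['t']; return p[0]/p[2]*c['fx']+c['cx'],p[1]/p[2]*c['fy']+c['cy']
def ray(c,u,v,z):
    r=c['R'].T@np.array([(u-c['cx'])/c['fx'],(v-c['cy'])/c['fy'],1]); o=-c['R'].T@c['t']
    return o+r*(z-o[2])/r[2]
E
python3 - <<'E'
from h import *
from scipy.optimize import least_squares
for n in ['top','scene']:
    z=np.load(f'pics/{n}0.npz'); im,d=z['im'],z['d']; W=world(im,d,z)
    if n=='top': boxes={'base':(355,178,432,255),'tray':(278,115,352,188),'lid':(192,187,268,258)}
    else: boxes={'base':(350,148,425,220),'tray':(252,163,322,222),'lid':(228,250,308,325)}
    tab=(d>0)&(np.abs(W[...,2])<.012)
    print(n,'table',np.median(W[...,2][tab]))
    for k,b in boxes.items():
        sl=np.s_[b[1]:b[3],b[0]:b[2]]; w=W[sl].reshape(-1,3); o=orange(im[sl]).ravel(); dd=d[sl].ravel()>0
        ys,xs=np.nonzero(orange(im[sl])); 
        m=dd&(w[:,2]>0.008); p=w[m]
        print(k,'z pct',np.percentile(p[:,2],[5,25,50,75,95,99.5]).round(4),'bboxmid',((p.max(0)+p.min(0))/2).round(4),(p.max(0)-p.min(0)).round(3))
        print('  orange n',o.sum(),'px',(xs.mean()+b[0]).round(1),(ys.mean()+b[1]).round(1),np.median(w[o],0).round(4), w[o].min(0).round(3),w[o].max(0).round(3))
        hh,e=np.histogram(p[:,2],bins=np.arange(0,.11,.004)); print('  ',hh)
E
```

```text
top table 0.0008834729465250255
base z pct [0.0477 0.0572 0.0644 0.0693 0.0736 0.0758] bboxmid [0.4778 0.0101 0.0429] [0.149 0.145 0.07 ]
  orange n 11 px 384.1 239.2 [0.4197 0.0364 0.065 ] [0.415 0.032 0.058] [0.425 0.039 0.07 ]
   [  0   0   1   8   5   6  11  12  17  26  30  34  68 418 240 533 602 603
 319   9   0   0   0   0   0   0   0]
tray z pct [0.0152 0.0187 0.0216 0.0257 0.0599 0.0652] bboxmid [0.6557 0.1905 0.0378] [0.173 0.165 0.06 ]
  orange n 6 px 309.8 176.7 [0.5759 0.2152 0.0256] [0.574 0.209 0.02 ] [0.583 0.219 0.032]
   [  0   0  34 137 695 747 278 209  85  14   3   3   6   7  27  89  27   0
   0   0   0   0   0   0   0   0   0]
lid z pct [0.0161 0.0454 0.0562 0.0587 0.0885 0.0927] bboxmid [0.4728 0.4258 0.0514] [0.16  0.165 0.086]
  orange n 2 px 227.5 248.5 [0.399  0.4167 0.0254] [0.398 0.416 0.018] [0.4   0.417 0.033]
   [  0   0  13 117 310  79  24  22  31  29  39  58 127 468 966 174   3   6
  11   8  17  47 120  29   0   0   0]
scene table 0.0018590109030870515
base z pct [0.0238 0.0495 0.0633 0.069  0.0736 0.0759] bboxmid [0.4966 0.0129 0.0431] [0.248 0.144 0.069]<stdin>:14: RuntimeWarning: Mean of empty slice.
  ret = ret.dtype.type(ret / rcount)
  return _methods._mean(a, axis=axis, dtype=dtype,
  ret = um.true_divide(
Traceback (most recent call last):
ValueError: zero-size array to reduction operation minimum which has no identity
```

```bash
cat >> h.py <<'E'
def totool(s,dw): return np.asarray(s['eef_rot']).T@np.asarray(dw)*1000
E
python3 - <<'E'
from workcell import manip
from h import *
s=manip.observe(); c=manip.calibration('wrist'); R=np.array(s['eef_rot'])
o=-c['R'].T@c['t']; print('cam in tool',R.T@(o-s['position']),'cam axes in tool',(c['R']@R).round(3),c['fx'],c['cx'],c['cy'])
print(totool(s,np.array([.478,.01,.33])-s['position']))
E
```

```text
cam in tool [ 0.07998696 -0.00015645 -0.07014796] cam axes in tool [[-0.001  1.     0.   ]
 [-0.95  -0.001 -0.312]
 [-0.312 -0.     0.95 ]] 288.6870784275614 320.65737372152927 193.7027706235293
[ 463.60418526 -557.92796263  -26.1112326 ]
```

>>> send_rows:
  series:
    - {"hand": -1,"xyz": [12,-14,0],"turn": 0}
    - {"hand": -1,"xyz": [26,-31,1],"turn": 0}
    - {"hand": -1,"xyz": [26,-31,1],"turn": 0}
    - {"hand": -1,"xyz": [26,-31,2],"turn": 0}
    - {"hand": -1,"xyz": [26,-31,2],"turn": 0}
    - {"hand": -1,"xyz": [26,-31,2],"turn": 0}
    - {"hand": -1,"xyz": [26,-31,2],"turn": 0}
    - {"hand": -1,"xyz": [26,-31,2],"turn": 0}
    - {"hand": -1,"xyz": [26,-31,2],"turn": 0}
    - {"hand": -1,"xyz": [26,-31,2],"turn": 0}
    - {"hand": -1,"xyz": [26,-31,2],"turn": 0}
    - {"hand": -1,"xyz": [26,-31,2],"turn": 0}
    - {"hand": -1,"xyz": [26,-31,2],"turn": 0}
    - {"hand": -1,"xyz": [26,-31,2],"turn": 0}
    - {"hand": -1,"xyz": [26,-31,0],"turn": 0}
    - {"hand": -1,"xyz": [26,-31,0],"turn": 0}
    - {"hand": -1,"xyz": [26,-31,0],"turn": 0}
    - {"hand": -1,"xyz": [26,-31,0],"turn": 0}
    - {"hand": -1,"xyz": [12,-16,0],"turn": 0}
    - {"hand": -1,"xyz": [0,0,0],"turn": 0}

```text
clock: 2.1
position: [0.4812, 0.0124, 0.2798]
eef_rot: [[0.963, 0.269, -0.0], [0.269, -0.963, 0.001], [0.0, -0.001, -1.0]]
wrist_force: [0.4, 0.5, 0.0]
width: 0.998
```

```bash
cat >> h.py <<'E'
def snap(n,name):
    from workcell import manip
    c=manip.calibration(n); im,d=manip.get_image(n)
    np.savez(f'pics/{name}.npz',im=im,d=d,**c); cv2.imwrite(f'pics/{name}.png',im[:,:,::-1]); return im,d,c
E
python3 - <<'E'
from workcell import manip
from h import *
s=manip.observe(); print(s['clock'],s['position'],s['qd'])
im,d,c=snap('wrist','w1')
E
```

```text
2.1 [0.48123551 0.01239788 0.27977531] [ 2.30425368 -1.02846887  2.62818663  1.59002397 -0.0770443   0.2283747
  3.13733035]
```

View pics/w1.png

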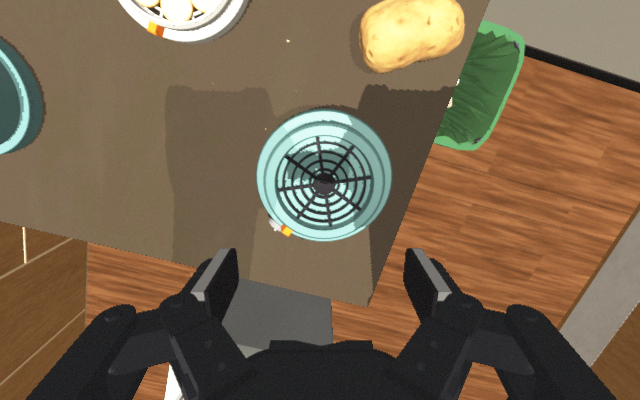

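```bash
cat >> h.py <<'E'
from scipy.optimize import least_squares
def ortho(im,c,x0,y0,z,half=0.11,res=0.0005):
    n=int(2*half/res); i,j=np.mgrid[0:n,0:n]
    X=np.stack([x0+half-i*res, y0+half-j*res, np.full((n,n),z)],-1)  # up=+x, left=+y
    p=X@c['R'].T+c['t']
    u=(p[...,0]/p[...,2]*c['fx']+c['cx']).astype(np.float32); v=(p[...,1]/p[...,2]*c['fy']+c['cy']).astype(np.float32)
    return cv2.remap(im,u,v,cv2.INTER_LINEAR)
def radedge(im,c,x0,y0,z,r0,r1,it=3,ch=None):
    """radial strongest colour edge on plane z between r0..r1, robust circle fit"""
    f=cv2.GaussianBlur(im,(0,0),0.8).astype(np.float32)
    for k in range(it):
        th=np.linspace(-np.pi,np.pi,240,endpoint=False); r=np.arange(r0,r1,0.0004)
        T,Rr=np.meshgrid(th,r,indexing='ij')
        X=np.stack([x0+Rr*np.cos(T),y0+Rr*np.sin(T),np.full(T.shape,z)],-1); p=X@c['R'].T+c['t']
        u=(p[...,0]/p[...,2]*c['fx']+c['cx']).astype(np.float32); v=(p[...,1]/p[...,2]*c['fy']+c['cy']).astype(np.float32)
        g=cv2.remap(f,u,v,cv2.INTER_LINEAR)
        w=3; e=np.abs(g[:,2*w:]-g[:,:-2*w]).sum(-1); b=e.argmax(1); rr=r[b+w]
        st=e.max(1); px=x0+rr*np.cos(th); py=y0+rr*np.sin(th); ok=st>60
        s=least_squares(lambda q:np.hypot(px[ok]-q[0],py[ok]-q[1])-q[2],[x0,y0,(r0+r1)/2],loss='soft_l1',f_scale=0.0008)
        x0,y0=s.x[:2]
    res=np.abs(s.fun); return s.x, ok.sum(), np.median(np.abs(np.hypot(px[ok]-s.x[0],py[ok]-s.x[1])-s.x[2]))
E
python3 - <<'E'
from h import *
z=dict(np.load('pics/w1.npz')); im,d=z['im'],z['d']; W=world(im,d,z)
print('table z',np.median(W[60:160,180:250,2]),'rim', np.percentile(W[130:230,270:380,2],[50,90,98]))
for h,a,b in [(0.0545,.068,.079),(0.071,.055,.067)]: print(radedge(im,z,.478,.010,h,a,b))
o=ortho(im,z,.478,.010,.067); cv2.imwrite('pics/o1.png',cv2.resize(o,(600,600))[:,:,::-1])
m=orange(im); ys,xs=np.nonzero(m); s=(np.abs(xs-285)<20)&(np.abs(ys-230)<15)
print(s.sum(),xs[s].mean(),ys[s].mean(),ray(z,xs[s].mean(),ys[s].mean(),.062),np.median(W[m&(np.abs(W[...,0]-.42)<.03)&(np.abs(W[...,1]-.03)<.03)],0))
E
```

```text
table z 8.438448890825105e-05 rim [0.06576035 0.07115389 0.07204393]
(array([0.47993659, 0.00930147, 0.07138674]), np.int64(240), np.float64(0.0001984296562753049))
(array([0.47998166, 0.00833652, 0.06298627]), np.int64(240), np.float64(0.0006820179238927471))
23 283.95652173913044 229.1304347826087 [0.41717948 0.0367697  0.062     ] [0.41950749 0.03801858 0.06537813]
```

View pics/o1.png

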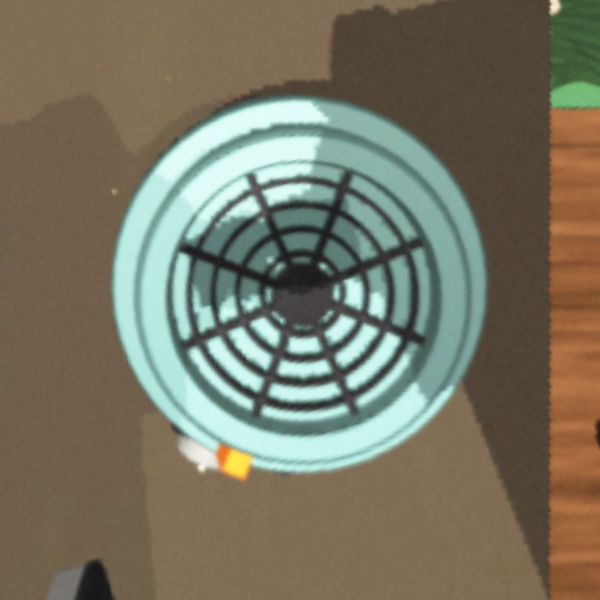

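```bash
cat >> h.py <<'E'
def orange2(im):
    h=cv2.cvtColor(im,cv2.COLOR_RGB2HSV)
    return (h[...,0]>=4)&(h[...,0]<=30)&(h[...,1]>150)&(h[...,2]>130)
E
python3 - <<'E'
from h import *
z=dict(np.load('pics/w1.npz')); im,d=z['im'],z['d']; W=world(im,d,z)
m=orange2(im)&(np.hypot(W[...,0]-.42,W[...,1]-.036)<.02)
ys,xs=np.nonzero(m)
for y,x in zip(ys,xs): print(x,y,im[y,x],(W[y,x]*1000).round(1))
# depth rim
R=np.hypot(W[...,0]-.479,W[...,1]-.009)
for lo,hi in [(.068,.075),(.05,.058)]:
    q=W[(R<.08)&(W[...,2]>lo)&(W[...,2]<hi)]
    a=np.arctan2(q[:,1]-.009,q[:,0]-.479); r=np.hypot(q[:,0]-.479,q[:,1]-.009)
    b=((a+np.pi)/(2*np.pi)*36).astype(int)
    P=np.array([q[b==k][np.argsort(r[b==k])[-3]] for k in range(36) if (b==k).sum()>5])
    s=least_squares(lambda v:np.hypot(P[:,0]-v[0],P[:,1]-v[1])-v[2],[.479,.009,.062],loss='soft_l1',f_scale=.0008); print(lo,s.x,np.median(abs(s.fun)))
E
```

```text
283 225 [227 121  49] [421.6  38.9  61.7]
284 225 [221 122  65] [422.6  37.8  63.4]
282 226 [230 120  49] [418.8  39.7  59. ]
283 226 [231 117  38] [420.1  38.6  61.1]
284 226 [233 120  40] [421.9  37.6  64.2]
285 226 [232 126  54] [423.5  36.5  66.9]
281 227 [229 132  77] [417.8  40.5  60. ]
282 227 [231 117  40] [419.2  39.4  62.2]
283 227 [233 119  39] [420.1  38.3  63.4]
284 227 [239 125  39] [421.9  37.3  66.5]
285 227 [250 157  46] [421.7  36.2  65.6]
286 227 [255 217  73] [422.9  35.2  67.6]
287 227 [251 198  90] [423.2  34.2  67.6]
281 228 [229 140  91] [417.8  40.2  62.4]
282 228 [231 117  42] [418.6  39.1  63.4]
283 228 [237 122  40] [419.9  38.   65.4]
284 228 [251 155  50] [421.1  37.   67.4]
285 228 [255 207  64] [421.6  35.9  67.8]
286 228 [255 232  75] [421.4  34.9  66.8]
287 228 [255 228  74] [422.   33.9  67.4]
288 228 [255 224  84] [422.5  32.8  67.9]
281 229 [230 142  90] [417.   39.9  63. ]
282 229 [234 119  36] [418.4  38.8  65.4]
283 229 [243 136  42] [418.7  37.8  65.3]
284 229 [255 203  63] [420.   36.7  67.4]
285 229 [255 231  74] [419.5  35.7  65.8]
286 229 
[... 1515 characters left out ...]
8 162  72] [414.4  36.7  66. ]
284 233 [255 217  68] [415.3  35.6  67.3]
285 233 [255 227  70] [415.1  34.6  66.2]
286 233 [255 231  75] [416.4  33.5  68.4]
287 233 [255 229  70] [415.8  32.5  66.4]
288 233 [255 230  73] [416.9  31.5  68.1]
289 233 [255 227  69] [417.1  30.4  67.9]
285 234 [254 186  64] [414.3  34.3  67. ]
286 234 [255 223  69] [414.5  33.3  66.7]
287 234 [255 230  71] [415.   32.2  67.3]
288 234 [255 228  69] [415.6  31.2  67.9]
286 235 [248 165  74] [412.8  33.   65.8]
287 235 [254 187  59] [413.1  31.9  65.8]
288 235 [254 201  66] [411.6  30.9  62.2]
0.068 [0.48059459 0.01011583 0.06082145] 0.000216768647296018
0.05 [0.48062136 0.00996469 0.07237081] 0.0001505639241282733
```

```bash
cat >> h.py <<'E'
def dfit(W,x0,y0,lo,hi,rmax,r0):
    for _ in range(3):
        R=np.hypot(W[...,0]-x0,W[...,1]-y0); q=W[(R<rmax)&(W[...,2]>lo)&(W[...,2]<hi)]
        a=np.arctan2(q[:,1]-y0,q[:,0]-x0); r=np.hypot(q[:,0]-x0,q[:,1]-y0); b=((a+np.pi)/(2*np.pi)*36).astype(int)
        P=np.array([q[b==k][np.argsort(r[b==k])[-2]] for k in range(36) if (b==k).sum()>5])
        s=least_squares(lambda v:np.hypot(P[:,0]-v[0],P[:,1]-v[1])-v[2],[x0,y0,r0],loss='soft_l1',f_scale=.0008); x0,y0=s.x[:2]
    return s.x.round(4),np.median(abs(s.fun)).round(5),len(P)
def blob(m,W,x,y,r=.025):
    k=m&(np.hypot(W[...,0]-x,W[...,1]-y)<r); return k.sum(),np.median(W[k],0).round(4)
E
python3 - <<'E'
from workcell import manip
from h import *
z=dict(np.load('pics/top0.npz')); im,d=z['im'],z['d']; W=world(im,d,z)
print(dfit(W,.645,.195,.026,.036,.08,.062),dfit(W,.645,.195,.009,.02,.08,.071)); print(blob(orange2(im),W,.576,.215))
print(dfit(W,.475,.42,.009,.02,.08,.071),dfit(W,.475,.42,.035,.06,.08,.06)); print(blob(orange2(im),W,.4,.417))
print(dfit(W,.48,.01,.068,.076,.08,.062)); print(blob(orange2(im),W,.418,.034))
s=manip.observe(); print(totool(s,np.array([.645,.195,.28])-s['position']))
E
```

```text
(array([0.6446, 0.2032, 0.0611]), np.float64(0.00042), 36) (array([0.6451, 0.2031, 0.0703]), np.float64(0.00039), 36)
(np.int64(18), array([0.5789, 0.214 , 0.027 ]))
(array([0.4612, 0.4135, 0.0702]), np.float64(0.00028), 31) (array([0.4611, 0.4123, 0.0599]), np.float64(0.00039), 36)
(np.int64(10), array([0.3966, 0.4191, 0.0195]))
(array([0.4804, 0.0094, 0.0606]), np.float64(0.0005), 36)
(np.int64(20), array([0.4197, 0.0347, 0.0667]))
[ 207.59450783 -133.85330299   -0.41252748]
```

>>> send_rows:
  series:
    - {"hand": -1,"xyz": [15,-10,0],"turn": 0}
    - {"hand": -1,"xyz": [30,-20,0],"turn": 0}
    - {"hand": -1,"xyz": [30,-20,5],"turn": 0}
    - {"hand": -1,"xyz": [30,-20,5],"turn": 0}
    - {"hand": -1,"xyz": [30,-20,5],"turn": 0}
    - {"hand": -1,"xyz": [30,-20,5],"turn": 0}
    - {"hand": -1,"xyz": [30,-20,5],"turn": 0}
    - {"hand": -1,"xyz": [15,-11.5,5],"turn": 0}
    - {"hand": -1,"xyz": [0,0,0],"turn": 0.11}
    - {"hand": -1,"xyz": [0,0,0],"turn": 0.11}
    - {"hand": -1,"xyz": [0,0,0],"turn": 0.11}
    - {"hand": -1,"xyz": [0,0,0],"turn": 0.108}
    - {"hand": -1,"xyz": [0,0,0],"turn": 0}
    - {"hand": -1,"xyz": [0,0,0],"turn": 0}

```text
clock: 3.55
position: [0.6457, 0.2005, 0.2498]
eef_rot: [[0.986, -0.167, -0.0], [-0.167, -0.986, -0.001], [-0.0, 0.001, -1.0]]
wrist_force: [-0.2, 0.3, -0.6]
width: 0.998
```

Run:
```python
from workcell import manip
from h import *
s=manip.observe(); print(s['clock'],s['position'],np.abs(s['qd']).max())
im,d,c=snap('wrist','w2'); W=world(im,d,c)
print(dfit(W,.645,.203,.026,.036,.08,.062),dfit(W,.645,.203,.009,.02,.08,.071))
m=orange2(im)&(im[...,1]>190);print(blob(orange2(im),W,.579,.214),blob(m,W,.579,.214))
q=W[(np.hypot(W[...,0]-.645,W[...,1]-.203)<.035)&(W[...,2]>.056)&(W[...,2]<.07)]
r=cv2.minAreaRect((q[:,:2]*1000).astype(np.float32)); print('grip',len(q),r, np.median(q[:,2]))
```

```text
3.55 [0.6457234  0.20054631 0.24984631] 0.6302753398464899
(array([0.6448, 0.2042, 0.0617]), np.float64(0.0001), 36) (array([0.6448, 0.2043, 0.0707]), np.float64(0.00012), 36)
(np.int64(71), array([0.578 , 0.2148, 0.0265])) (np.int64(0), array([nan, nan, nan]))
grip 970 ((645.4833374023438, 204.19674682617188), (21.006614685058594, 45.04574203491211), 80.78266906738281) 0.06149702277868993
  return _methods._mean(a, axis=axis, dtype=dtype,
  ret = um.true_divide(
```

View pics/w2.png

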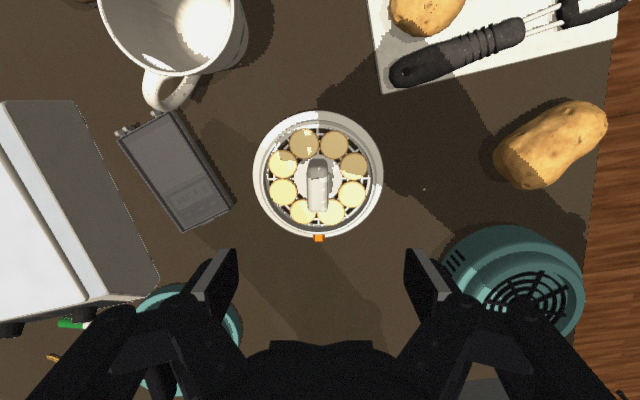

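>>> send_rows:
  series:
    - {"hand": -0.3,"xyz": [-1.5,-3.6,10],"turn": -0.008}
    - {"hand": -0.3,"xyz": [0,0,20],"turn": 0}
    - {"hand": -0.3,"xyz": [0,0,24],"turn": 0}
    - {"hand": -0.3,"xyz": [0,0,24],"turn": 0}
    - {"hand": -0.3,"xyz": [0,0,24],"turn": 0}
    - {"hand": -0.3,"xyz": [0,0,20],"turn": 0}
    - {"hand": -0.3,"xyz": [0,0,14],"turn": 0}
    - {"hand": -0.3,"xyz": [0,0,7],"turn": 0}
    - {"hand": -0.3,"xyz": [0,0,0],"turn": 0}
    - {"hand": -0.3,"xyz": [0,0,0],"turn": 0}

```text
clock: 4.6
position: [0.6452, 0.2056, 0.1076]
eef_rot: [[0.987, -0.161, 0.001], [-0.161, -0.987, 0.0], [0.001, -0.001, -1.0]]
wrist_force: [0.3, 0.7, 0.6]
width: 0.652
```

Run:
```python
from workcell import manip
from h import *
s=manip.observe(); print(s['clock'],s['position'],s['width'],s['wrist_force'])
im,d,c=snap('wrist','w3')
```

```text
4.6 [0.64517491 0.2055947  0.10763504] 0.6521705234492956 [0.33748828 0.7461354  0.59197772]
```

View pics/w3.png

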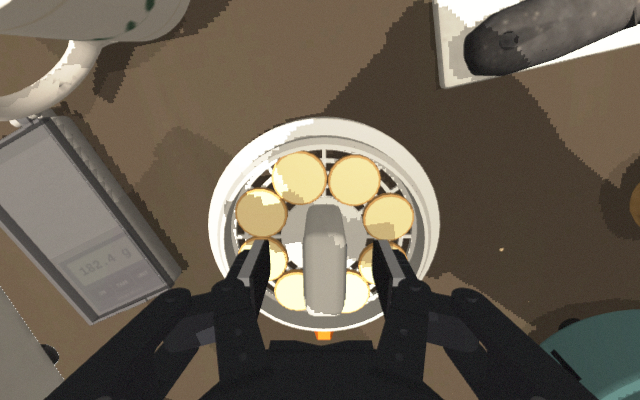

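The fingers straddle the grip at (325,260) and are centred to about 1 mm. I'll nudge them and close.

>>> send_rows:
  series:
    - {"hand": -0.3,"xyz": [-0.4,1.3,1],"turn": 0}
    - {"hand": 1,"xyz": [0,0,0],"turn": 0}
    - {"hand": 1,"xyz": [0,0,0],"turn": 0}
    - {"hand": 1,"xyz": [0,0,0],"turn": 0}
    - {"hand": 1,"xyz": [0,0,0],"turn": 0}
    - {"hand": 1,"xyz": [0,0,0],"turn": 0}
    - {"hand": 1,"xyz": [0,0,0],"turn": 0}
  newtons: 60

```text
clock: 5.35
position: [0.6444, 0.2041, 0.1064]
eef_rot: [[0.987, -0.162, 0.001], [-0.162, -0.987, 0.0], [0.001, -0.0, -1.0]]
wrist_force: [-2.5, -1.1, 6.1]
width: 0.225
```

>>> send_rows:
  series:
    - {"hand": 1,"xyz": [0,0,-4],"turn": 0}
    - {"hand": 1,"xyz": [0,0,-10],"turn": 0}
    - {"hand": 1,"xyz": [0,0,-16],"turn": 0}
    - {"hand": 1,"xyz": [0,0,-20],"turn": 0}
    - {"hand": 1,"xyz": [0,0,-20],"turn": 0}
    - {"hand": 1,"xyz": [0,0,-20],"turn": 0}
    - {"hand": 1,"xyz": [0,0,-16],"turn": 0}
    - {"hand": 1,"xyz": [0,0,-8],"turn": 0}
    - {"hand": 1,"xyz": [0,0,0],"turn": 0}

```text
clock: 6.25
position: [0.6446, 0.2043, 0.2214]
eef_rot: [[0.987, -0.162, 0.002], [-0.162, -0.987, 0.001], [0.002, -0.001, -1.0]]
wrist_force: [-1.0, 0.2, -2.7]
width: 0.222
```

Run:
```python
from workcell import manip
from h import *
s=manip.observe(); print(s['clock'],s['position'],s['width'],s['wrist_force'])
im,d,c=snap('wrist','w4'); W=world(im,d,c)
print(totool(s,np.array([.4806,.010,s['position'][2]])-s['position']))
```

```text
6.25 [0.64462997 0.20426271 0.22141646] 0.22185984797499564 [-1.04354541  0.19691925 -2.70416855]
[-130.46233659  218.22745871   -0.42948001]
```

View pics/w4.png

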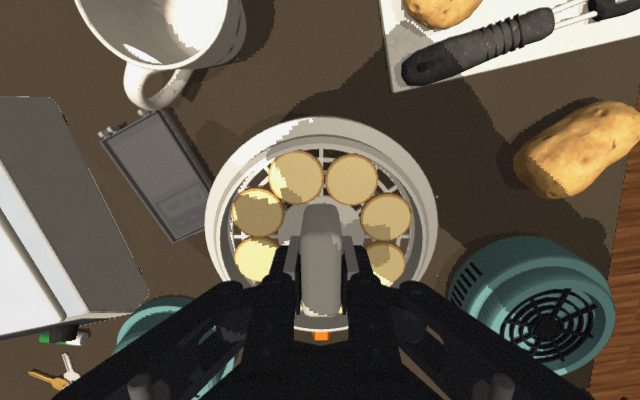

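>>> send_rows:
  series:
    - {"hand": 1,"xyz": [-3,5,0],"turn": 0}
    - {"hand": 1,"xyz": [-8,13,0],"turn": 0}
    - {"hand": 1,"xyz": [-13,22,0],"turn": 0}
    - {"hand": 1,"xyz": [-15,25,0],"turn": 0}
    - {"hand": 1,"xyz": [-15,25,0],"turn": 0}
    - {"hand": 1,"xyz": [-15,25,0],"turn": 0}
    - {"hand": 1,"xyz": [-15,25,0],"turn": 0}
    - {"hand": 1,"xyz": [-15,25,0],"turn": 0}
    - {"hand": 1,"xyz": [-13,22,0],"turn": 0}
    - {"hand": 1,"xyz": [-10,17,0],"turn": 0}
    - {"hand": 1,"xyz": [-6,10,0],"turn": 0}
    - {"hand": 1,"xyz": [-2.5,4,0],"turn": 0}
    - {"hand": 1,"xyz": [0,0,0],"turn": 0.03}
    - {"hand": 1,"xyz": [0,0,0],"turn": 0.06}
    - {"hand": 1,"xyz": [0,0,0],"turn": 0.06}
    - {"hand": 1,"xyz": [0,0,0],"turn": 0.04}
    - {"hand": 1,"xyz": [0,0,0],"turn": 0.013}
    - {"hand": 1,"xyz": [0,0,0],"turn": 0}
    - {"hand": 1,"xyz": [0,0,0],"turn": 0}

```text
clock: 8.2
position: [0.4804, 0.0105, 0.2199]
eef_rot: [[0.934, -0.356, -0.0], [-0.356, -0.934, 0.0], [-0.0, -0.0, -1.0]]
wrist_force: [1.1, -0.3, -1.4]
width: 0.223
```

Run:
```python
from workcell import manip
from h import *
s=manip.observe(); print(s['clock'],s['position'],s['eef_rot'],np.abs(s['qd']).max())
for n in ['wrist','top','scene']:
    im,d,c=snap(n,n[0]+'5'); W=world(im,d,c)
    z0=s['position'][2]-.1064
    x,y=s['position'][:2]
    print(n,dfit(W,x,y,z0+.026,z0+.036,.08,.062),dfit(W,x,y,z0+.009,z0+.02,.08,.071)); print(blob(orange2(im)&(W[...,2]>z0+.022),W,.42,.034,.03))
```

```text
8.2 [0.48042823 0.01045574 0.21986908] [[ 9.34437651e-01 -3.56126768e-01 -3.01297204e-05]
 [-3.56126755e-01 -9.34437634e-01  2.07716705e-04]
 [-1.02127823e-04 -1.83368310e-04 -9.99999978e-01]] 0.2373565667335073
wrist (array([0.4808, 0.0106, 0.0618]), np.float64(9e-05), 28) (array([0.4815, 0.0103, 0.0703]), np.float64(0.0003), 28)
(np.int64(115), array([0.4183, 0.0343, 0.1405]))
top (array([0.4809, 0.0101, 0.0613]), np.float64(0.00032), 19) (array([0.4813, 0.0103, 0.0701]), np.float64(0.00021), 22)
(np.int64(18), array([0.4197, 0.0346, 0.1419]))
scene (array([0.4783, 0.0128, 0.0605]), np.float64(0.00045), 29) (array([0.4791, 0.0113, 0.0703]), np.float64(0.00042), 26)
(np.int64(12), array([0.4164, 0.0377, 0.1385]))
```

View pics/w5.png

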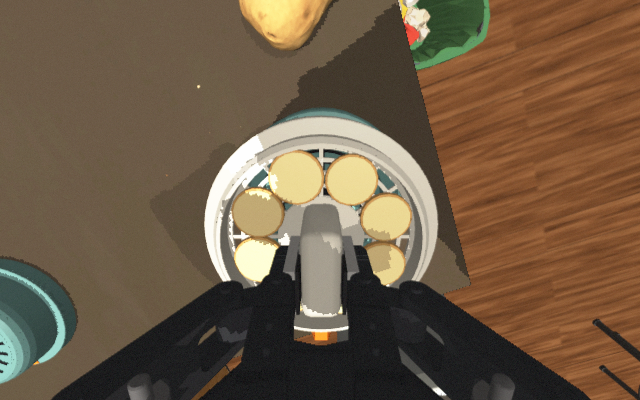

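View pics/s5.png

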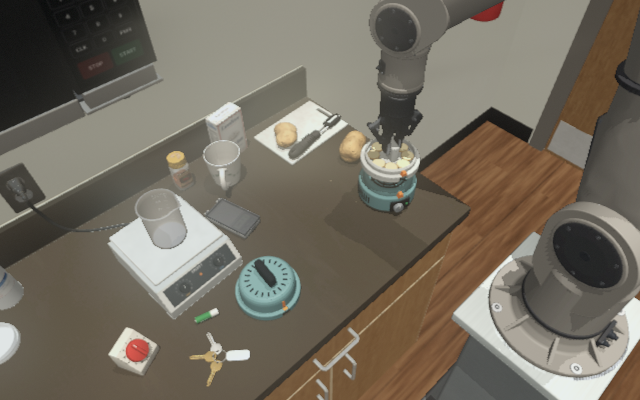

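>>> send_rows:
  series:
    - {"hand": 1,"xyz": [0,0.6,5],"turn": 0}
    - {"hand": 1,"xyz": [0,0,10],"turn": 0}
    - {"hand": 1,"xyz": [0,0,10],"turn": 0}
    - {"hand": 1,"xyz": [0,0,8],"turn": 0}
    - {"hand": 1,"xyz": [0,0,4],"turn": 0}
    - {"hand": 1,"xyz": [0,0,3],"turn": 0}
    - {"hand": 1,"xyz": [0,0,2],"turn": 0}
    - {"hand": 1,"xyz": [0,0,2],"turn": 0}
    - {"hand": 1,"xyz": [0,0,2],"turn": 0}
    - {"hand": 1,"xyz": [0,0,2],"turn": 0}
    - {"hand": 1,"xyz": [0,0,0],"turn": 0}

```text
clock: 9.45
position: [0.48, 0.0095, 0.1718]
eef_rot: [[0.934, -0.357, -0.0], [-0.357, -0.934, 0.0], [-0.0, 0.0, -1.0]]
wrist_force: [0.4, 0.7, -2.5]
width: 0.225
```

>>> send_rows:
  series:
    - {"hand": 1,"xyz": [0,0,2],"turn": 0}
    - {"hand": 1,"xyz": [0,0,2],"turn": 0}
    - {"hand": 1,"xyz": [0,0,2],"turn": 0}
    - {"hand": 1,"xyz": [0,0,1],"turn": 0}
    - {"hand": 1,"xyz": [0,0,1],"turn": 0}
    - {"hand": 1,"xyz": [0,0,0.5],"turn": 0}
    - {"hand": 1,"xyz": [0,0,0],"turn": 0}

```text
clock: 10.15
position: [0.48, 0.0096, 0.1635]
eef_rot: [[0.934, -0.357, 0.0], [-0.357, -0.934, 0.0], [0.0, -0.0, -1.0]]
wrist_force: [-0.0, -0.8, -2.6]
width: 0.22
```

>>> send_rows:
  series:
    - {"hand": 1,"xyz": [0,0,0.5],"turn": 0}
    - {"hand": 1,"xyz": [0,0,0.5],"turn": 0}
    - {"hand": 1,"xyz": [0,0,0],"turn": 0}

```text
clock: 10.45
position: [0.4801, 0.0096, 0.1634]
eef_rot: [[0.934, -0.357, 0.0], [-0.357, -0.934, -0.0], [0.001, 0.0, -1.0]]
wrist_force: [-9.3, -0.2, 20.4]
width: 0.218
```

Contact came exactly at the home height. I'll release, rise and check.

>>> send_rows:
  series:
    - {"hand": 1,"xyz": [0,0,-0.5],"turn": 0}
    - {"hand": -0.3,"xyz": [0,0,0],"turn": 0}
    - {"hand": -0.3,"xyz": [0,0,0],"turn": 0}
    - {"hand": -0.3,"xyz": [0,0,0],"turn": 0}
    - {"hand": -0.3,"xyz": [0,0,0],"turn": 0}
    - {"hand": -0.3,"xyz": [0,0,-5],"turn": 0}
    - {"hand": -0.3,"xyz": [0,0,-15],"turn": 0}
    - {"hand": -0.3,"xyz": [0,0,-25],"turn": 0}
    - {"hand": -0.3,"xyz": [0,0,-30],"turn": 0}
    - {"hand": -0.3,"xyz": [0,0,-30],"turn": 0}
    - {"hand": -0.3,"xyz": [0,0,-25],"turn": 0}
    - {"hand": -0.3,"xyz": [0,0,-10],"turn": 0}
    - {"hand": -1,"xyz": [0,0,0],"turn": 0}
    - {"hand": -1,"xyz": [0,0,0],"turn": 0}

```text
clock: 11.85
position: [0.4797, 0.0094, 0.3022]
eef_rot: [[0.934, -0.357, -0.001], [-0.357, -0.934, -0.0], [-0.001, 0.0, -1.0]]
wrist_force: [-0.4, -0.5, -0.1]
width: 0.963
```

Run:
```python
from workcell import manip
from h import *
s=manip.observe(); print(s['clock'],s['position'],np.abs(s['qd']).max())
im,d,c=snap('wrist','w6'); W=world(im,d,c); x,y=.4804,.0098
print(dfit(W,x,y,.083,.093,.08,.062),dfit(W,x,y,.066,.077,.08,.071)); print(blob(orange2(im)&(W[...,2]>.08),W,.42,.034,.03))
R=np.hypot(W[...,0]-x,W[...,1]-y); k=(R>.0575)&(R<.0605)&(W[...,2]>.08)&(W[...,2]<.095); q=W[k]
A=np.c_[q[:,0]-x,q[:,1]-y,np.ones(len(q))]; print('rim plane',np.linalg.lstsq(A,q[:,2],rcond=None)[0],len(q))
g=W[(R<.035)&(W[...,2]>.112)&(W[...,2]<.125)]; print('grip',np.median(g[:,2]),cv2.minAreaRect((g[:,:2]*1000).astype(np.float32)))
print('to lid',totool(s,np.array([.461,.413,.28])-s['position']))
```

```text
11.85 [0.47967854 0.00942179 0.30219021] 0.8527195782633309
(array([0.4804, 0.0097, 0.0617]), np.float64(0.00012), 36) (array([0.4806, 0.0097, 0.0707]), np.float64(7e-05), 36)
(np.int64(59), array([0.4182, 0.0335, 0.0838]))
rim plane [-0.00184626  0.00081077  0.08764956] 898
grip 0.11844233014565886 ((480.2906494140625, 10.063121795654297), (20.86518669128418, 46.83970642089844), 69.55516815185547)
to lid [-161.60059443 -370.2833676    22.18431786]
```

View pics/w6.png

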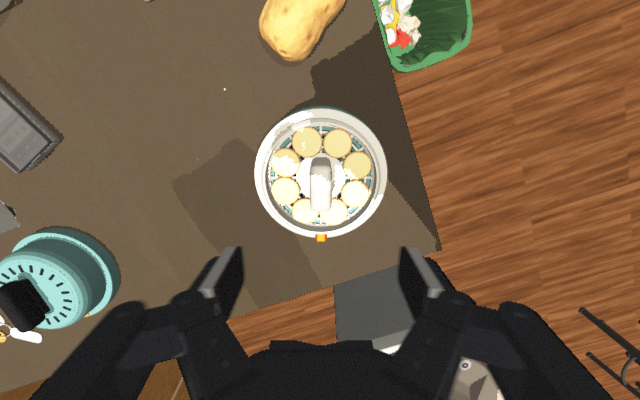

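>>> send_rows:
  series:
    - {"hand": -1,"xyz": [-6,-13,0],"turn": 0}
    - {"hand": -1,"xyz": [-12,-28,0],"turn": 0}
    - {"hand": -1,"xyz": [-16,-36,0],"turn": 0}
    - {"hand": -1,"xyz": [-16,-36,2],"turn": 0}
    - {"hand": -1,"xyz": [-16,-36,2],"turn": 0}
    - {"hand": -1,"xyz": [-16,-36,2],"turn": 0}
    - {"hand": -1,"xyz": [-16,-36,2],"turn": 0}
    - {"hand": -1,"xyz": [-16,-36,2],"turn": 0}
    - {"hand": -1,"xyz": [-16,-36,2],"turn": 0}
    - {"hand": -1,"xyz": [-14,-34,0],"turn": 0}
    - {"hand": -1,"xyz": [-12,-28,0],"turn": 0}
    - {"hand": -1,"xyz": [-6,-15,0],"turn": 0}
    - {"hand": -1,"xyz": [0,0,0],"turn": -0.07}
    - {"hand": -1,"xyz": [0,0,0],"turn": -0.1}
    - {"hand": -1,"xyz": [0,0,0],"turn": -0.1}
    - {"hand": -1,"xyz": [0,0,0],"turn": 0}
    - {"hand": -1,"xyz": [0,0,0],"turn": 0}

```text
clock: 13.6
position: [0.4634, 0.371, 0.2896]
eef_rot: [[0.995, -0.099, -0.006], [-0.099, -0.995, -0.001], [-0.005, 0.002, -1.0]]
wrist_force: [-0.1, 0.0, 0.9]
width: 1.0
```

Run:
```python
from workcell import manip
from h import *
s=manip.observe(); print(s['clock'],s['position'],np.abs(s['qd']).max(),np.degrees(np.arctan2(s['eef_rot'][1][0],s['eef_rot'][0][0])))
im,d,c=snap('wrist','w7'); W=world(im,d,c); x,y=.461,.413
for lo,hi in [(.009,.02),(.035,.045),(.045,.055)]: print(dfit(W,x,y,lo,hi,.08,.065))
print(blob(orange2(im),W,.397,.419,.03))
R=np.hypot(W[...,0]-x,W[...,1]-y)
g=W[(R<.045)&(W[...,2]>.083)&(W[...,2]<.098)]; print('grip',np.median(g[:,2]),cv2.minAreaRect((g[:,:2]*1000).astype(np.float32)))
```

```text
13.6 [0.46340964 0.37097727 0.28957592] 0.36930955045271635 -5.68766400383624
(array([0.461 , 0.415 , 0.0706]), np.float64(0.0001), 24)
(array([0.4612, 0.4149, 0.0609]), np.float64(2e-05), 12)
(array([0.4619, 0.4143, 0.0594]), np.float64(0.00028), 36)
(np.int64(0), array([nan, nan, nan]))
grip 0.08919172594926617 ((461.72235107421875, 414.9905700683594), (18.144916534423828, 61.83553695678711), 85.6346435546875)
  return _methods._mean(a, axis=axis, dtype=dtype,
  ret = um.true_divide(
```

View pics/w7.png

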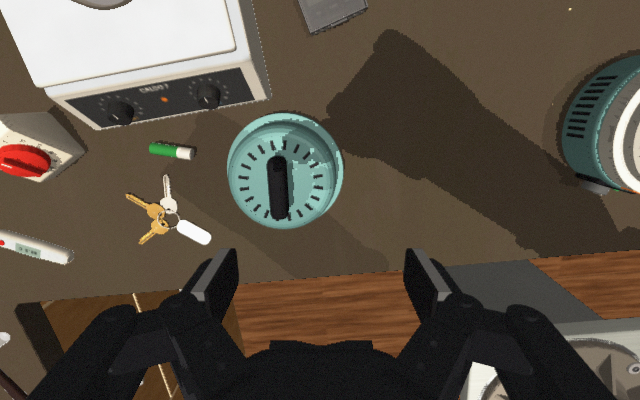

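>>> send_rows:
  series:
    - {"hand": -0.3,"xyz": [-2,-14,0],"turn": -0.022}
    - {"hand": -0.3,"xyz": [-2,-15,0],"turn": 0}
    - {"hand": -0.3,"xyz": [-2.2,-14.5,5],"turn": 0}
    - {"hand": -0.3,"xyz": [0,0,20],"turn": 0}
    - {"hand": -0.3,"xyz": [0,0,25],"turn": 0}
    - {"hand": -0.3,"xyz": [0,0,25],"turn": 0}
    - {"hand": -0.3,"xyz": [0,0,25],"turn": 0}
    - {"hand": -0.3,"xyz": [0,0,15],"turn": 0}
    - {"hand": -0.3,"xyz": [0,0,5],"turn": 0}
    - {"hand": -0.3,"xyz": [0,0,0],"turn": 0}
    - {"hand": -0.3,"xyz": [0,0,0],"turn": 0}

```text
clock: 14.75
position: [0.4607, 0.4156, 0.1715]
eef_rot: [[0.997, -0.074, -0.004], [-0.074, -0.997, 0.001], [-0.004, -0.0, -1.0]]
wrist_force: [-0.2, 1.0, -0.2]
width: 0.653
```

Run:
```python
from workcell import manip
from h import *
s=manip.observe(); print(s['clock'],s['position'],s['eef_rot'],s['qpos'],np.degrees(np.arctan2(s['eef_rot'][1][0],s['eef_rot'][0][0])))
im,d,c=snap('wrist','w8'); W=world(im,d,c); x,y=.461,.413
for lo,hi in [(.009,.02)]: print(dfit(W,x,y,lo,hi,.08,.065))
R=np.hypot(W[...,0]-x,W[...,1]-y)
g=W[(R<.045)&(W[...,2]>.083)&(W[...,2]<.098)]; print('grip',np.median(g[:,2]),cv2.minAreaRect((g[:,:2]*1000).astype(np.float32)))
print(totool(s,np.array([.4616,.4149,.135])-s['position']))
```

```text
14.75 [0.46067426 0.41564428 0.17150322] [[ 9.97248080e-01 -7.40477830e-02 -3.63209908e-03]
 [-7.40455706e-02 -9.97254584e-01  7.40045059e-04]
 [-3.67692616e-03 -4.69067665e-04 -9.99993130e-01]] [ -44.38429235   27.69323236   -4.59298547  105.19490898    2.6512132
   47.32455534 -144.50107976] -4.246413799259714
(array([0.4608, 0.4151, 0.0708]), np.float64(5e-05), 20)
grip 0.0892627219470836 ((461.5224609375, 414.9515686035156), (18.014484405517578, 62.713844299316406), 85.4202880859375)
[ 1.11252488  0.69080881 36.49905812]
```

View pics/w8.png

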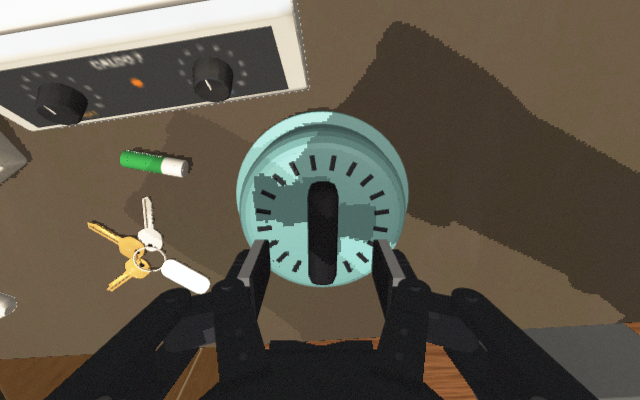

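>>> send_rows:
  series:
    - {"hand": -0.3,"xyz": [1,0.7,10],"turn": 0}
    - {"hand": -0.3,"xyz": [0,0,14],"turn": 0}
    - {"hand": -0.3,"xyz": [0,0,9],"turn": 0}
    - {"hand": -0.3,"xyz": [0,0,4],"turn": 0}
    - {"hand": -0.3,"xyz": [0,0,0],"turn": 0}
    - {"hand": 1,"xyz": [0,0,0],"turn": 0}
    - {"hand": 1,"xyz": [0,0,0],"turn": 0}
    - {"hand": 1,"xyz": [0,0,0],"turn": 0}
    - {"hand": 1,"xyz": [0,0,0],"turn": 0}
    - {"hand": 1,"xyz": [0,0,0],"turn": 0}
    - {"hand": 1,"xyz": [0,0,0],"turn": 0}

```text
clock: 15.9
position: [0.4613, 0.4145, 0.1341]
eef_rot: [[0.997, -0.074, -0.004], [-0.074, -0.997, 0.0], [-0.004, -0.0, -1.0]]
wrist_force: [-0.4, -1.4, 6.3]
width: 0.196
```

>>> send_rows:
  series:
    - {"hand": 1,"xyz": [0,0,-4],"turn": 0}
    - {"hand": 1,"xyz": [0,0,-12],"turn": 0}
    - {"hand": 1,"xyz": [0,0,-20],"turn": 0}
    - {"hand": 1,"xyz": [0,0,-25],"turn": 0}
    - {"hand": 1,"xyz": [0,0,-25],"turn": 0}
    - {"hand": 1,"xyz": [0,0,-25],"turn": 0}
    - {"hand": 1,"xyz": [0,0,-22],"turn": 0}
    - {"hand": 1,"xyz": [0,0,-12],"turn": 0}
    - {"hand": 1,"xyz": [0,0,-4],"turn": 0}
    - {"hand": 1,"xyz": [0,0,0],"turn": 0}

```text
clock: 16.9
position: [0.4617, 0.4143, 0.2826]
eef_rot: [[0.997, -0.074, -0.004], [-0.074, -0.997, -0.0], [-0.004, 0.0, -1.0]]
wrist_force: [0.3, 0.2, -1.8]
width: 0.201
```

Run:
```python
from workcell import manip
from h import *
s=manip.observe(); print(s['clock'],s['position'],s['width'],s['wrist_force'])
im,d,c=snap('wrist','w9'); W=world(im,d,c)
x,y=s['position'][:2]; z0=s['position'][2]-.1341; print(dfit(W,x,y,z0+.009,z0+.02,.08,.07))
print(totool(s,np.array([.4805,.0097,s['position'][2]])-s['position']))
```

```text
16.9 [0.46170412 0.4142831  0.28263733] 0.20099282243666952 [ 0.26303258  0.20999976 -1.8243724 ]
(array([0.4611, 0.4145, 0.0708]), np.float64(2e-05), 19)
[ 4.86568617e+01  4.02086153e+02 -5.00549100e-02]
```

View pics/w9.png

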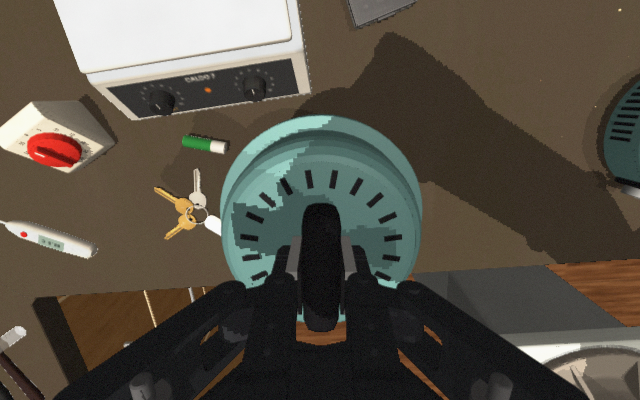

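>>> send_rows:
  series:
    - {"hand": 1,"xyz": [1,8,0],"turn": 0}
    - {"hand": 1,"xyz": [2,18,0],"turn": 0}
    - {"hand": 1,"xyz": [3,26,0],"turn": 0}
    - {"hand": 1,"xyz": [3,26,0],"turn": 0}
    - {"hand": 1,"xyz": [3,26,0],"turn": 0}
    - {"hand": 1,"xyz": [4,26,0],"turn": 0}
    - {"hand": 1,"xyz": [4,26,0],"turn": 0}
    - {"hand": 1,"xyz": [4,26,0],"turn": 0}
    - {"hand": 1,"xyz": [3,26,0],"turn": 0}
    - {"hand": 1,"xyz": [3,26,0],"turn": 0}
    - {"hand": 1,"xyz": [3,26,0],"turn": 0}
    - {"hand": 1,"xyz": [3,26,0],"turn": 0}
    - {"hand": 1,"xyz": [3,26,0],"turn": 0}
    - {"hand": 1,"xyz": [3,26,0],"turn": 0}
    - {"hand": 1,"xyz": [3,26,0],"turn": 0}
    - {"hand": 1,"xyz": [2,20,0],"turn": 0}
    - {"hand": 1,"xyz": [1,12,0],"turn": 0}
    - {"hand": 1,"xyz": [0.5,6,0],"turn": 0}
    - {"hand": 1,"xyz": [0,0,0],"turn": 0}

```text
clock: 18.85
position: [0.4802, 0.0093, 0.2825]
eef_rot: [[0.997, -0.075, -0.005], [-0.075, -0.997, -0.0], [-0.005, 0.0, -1.0]]
wrist_force: [0.6, -0.1, -2.3]
width: 0.197
```

>>> send_rows:
  series:
    - {"hand": 1,"xyz": [0,0,0],"turn": 0.03}
    - {"hand": 1,"xyz": [0,0,0],"turn": 0.06}
    - {"hand": 1,"xyz": [0,0,0],"turn": 0.07}
    - {"hand": 1,"xyz": [0,0,0],"turn": 0.07}
    - {"hand": 1,"xyz": [0,0,0],"turn": 0.04}
    - {"hand": 1,"xyz": [0,0,0],"turn": 0.02}
    - {"hand": 1,"xyz": [0,0,0],"turn": 0}
    - {"hand": 1,"xyz": [0,0,0],"turn": 0}

```text
clock: 19.65
position: [0.4804, 0.0102, 0.2825]
eef_rot: [[0.935, -0.355, -0.005], [-0.355, -0.935, -0.0], [-0.004, 0.002, -1.0]]
wrist_force: [-0.3, 0.0, -1.3]
width: 0.2
```

Run:
```python
from workcell import manip
from h import *
s=manip.observe(); print(s['clock'],s['position'],s['eef_rot'],s['width'],np.degrees(np.arctan2(s['eef_rot'][1][0],s['eef_rot'][0][0])))
x,y=s['position'][:2]; z0=s['position'][2]-.1341
for n in ['wrist','top','scene']:
    im,d,c=snap(n,n[0]+'10'); W=world(im,d,c)
    print(n,dfit(W,x,y,z0+.009,z0+.02,.08,.07))
    print(blob(orange2(im)&(W[...,2]>z0+.01),W,.415,.036,.03))
    if n=='wrist':
        R=np.hypot(W[...,0]-x,W[...,1]-y); g=W[(R<.045)&(W[...,2]>z0+.083)&(W[...,2]<z0+.093)]; print(cv2.minAreaRect((g[:,:2]*1000).astype(np.float32)))
```

```text
19.65 [0.48039714 0.01021398 0.28253646] [[ 9.34873344e-01 -3.54952585e-01 -4.52690975e-03]
 [-3.54956868e-01 -9.34882665e-01 -1.53585096e-04]
 [-4.17761402e-03  1.75044032e-03 -9.99989742e-01]] 0.20045769485792764 -20.790990798924536
wrist (array([0.48  , 0.0105, 0.0707]), np.float64(3e-05), 18)
(np.int64(0), array([nan, nan, nan]))
((480.52191162109375, 7.8905181884765625), (60.781005859375, 41.07099533081055), 1.5021017789840698)
top (array([0.4805, 0.0099, 0.0704]), np.float64(0.00027), 23)
(np.int64(13), array([0.421 , 0.0334, 0.1688]))
scene (array([0.4781, 0.0117, 0.0702]), np.float64(0.00028), 22)
(np.int64(5), array([0.4216, 0.0337, 0.1805]))
  return _methods._mean(a, axis=axis, dtype=dtype,
  ret = um.true_divide(
```

View pics/w10.png

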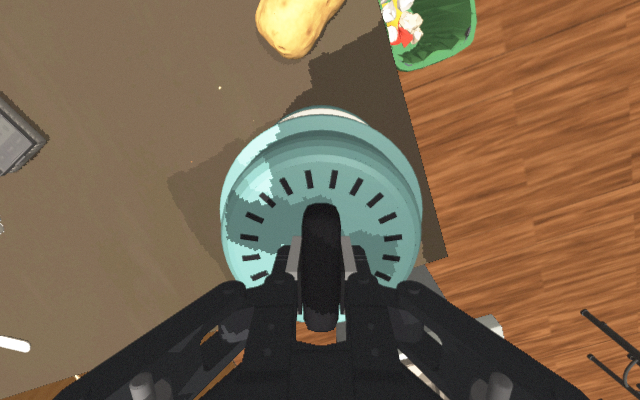

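View pics/s10.png

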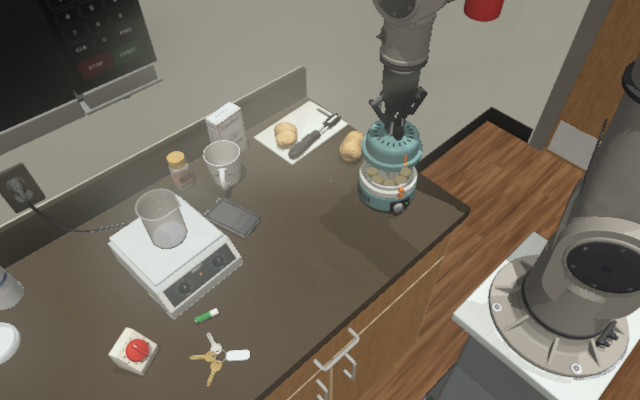

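>>> send_rows:
  series:
    - {"hand": 1,"xyz": [0.9,0.3,5],"turn": 0}
    - {"hand": 1,"xyz": [0,0,10],"turn": 0}
    - {"hand": 1,"xyz": [0,0,12],"turn": 0}
    - {"hand": 1,"xyz": [0,0,12],"turn": 0}
    - {"hand": 1,"xyz": [0,0,8],"turn": 0}
    - {"hand": 1,"xyz": [0,0,5],"turn": 0}
    - {"hand": 1,"xyz": [0,0,3],"turn": 0}
    - {"hand": 1,"xyz": [0,0,2],"turn": 0}
    - {"hand": 1,"xyz": [0,0,2],"turn": 0}
    - {"hand": 1,"xyz": [0,0,2],"turn": 0}
    - {"hand": 1,"xyz": [0,0,2],"turn": 0}
    - {"hand": 1,"xyz": [0,0,2],"turn": 0}
    - {"hand": 1,"xyz": [0,0,0],"turn": 0}

```text
clock: 21.1
position: [0.4807, 0.0092, 0.2173]
eef_rot: [[0.934, -0.356, -0.005], [-0.356, -0.934, -0.0], [-0.004, 0.002, -1.0]]
wrist_force: [-0.1, -0.6, -1.8]
width: 0.196
```

>>> send_rows:
  series:
    - {"hand": 1,"xyz": [0,0,2],"turn": 0}
    - {"hand": 1,"xyz": [0,0,2],"turn": 0}
    - {"hand": 1,"xyz": [0,0,2],"turn": 0}
    - {"hand": 1,"xyz": [0,0,1.5],"turn": 0}
    - {"hand": 1,"xyz": [0,0,1],"turn": 0}
    - {"hand": 1,"xyz": [0,0,0],"turn": 0}

```text
clock: 21.7
position: [0.4808, 0.0092, 0.2089]
eef_rot: [[0.934, -0.356, -0.005], [-0.356, -0.934, -0.0], [-0.004, 0.002, -1.0]]
wrist_force: [-0.4, -0.6, -2.3]
width: 0.2
```

>>> send_rows:
  series:
    - {"hand": 1,"xyz": [0,0,0.5],"turn": 0}
    - {"hand": 1,"xyz": [0,0,0.5],"turn": 0}
    - {"hand": 1,"xyz": [0,0,0.4],"turn": 0}
    - {"hand": 1,"xyz": [0,0,0],"turn": 0}

```text
clock: 22.1
position: [0.4809, 0.0092, 0.2081]
eef_rot: [[0.934, -0.356, -0.004], [-0.356, -0.934, -0.0], [-0.004, 0.002, -1.0]]
wrist_force: [-4.4, -0.6, 8.3]
width: 0.197
```

The lid touched down at the predicted home height. I'll release it and retreat.

>>> send_rows:
  series:
    - {"hand": 1,"xyz": [0,0,-0.3],"turn": 0}
    - {"hand": -0.3,"xyz": [0,0,0],"turn": 0}
    - {"hand": -0.3,"xyz": [0,0,0],"turn": 0}
    - {"hand": -0.3,"xyz": [0,0,0],"turn": 0}
    - {"hand": -0.3,"xyz": [0,0,0],"turn": 0}
    - {"hand": -0.3,"xyz": [0,0,-5],"turn": 0}
    - {"hand": -0.3,"xyz": [0,0,-15],"turn": 0}
    - {"hand": -0.3,"xyz": [0,0,-25],"turn": 0}
    - {"hand": -0.3,"xyz": [0,0,-30],"turn": 0}
    - {"hand": -0.3,"xyz": [0,0,-25],"turn": 0}
    - {"hand": -0.3,"xyz": [0,0,-10],"turn": 0}
    - {"hand": -0.3,"xyz": [0,0,0],"turn": 0}
    - {"hand": -0.3,"xyz": [0,0,0],"turn": 0}

```text
clock: 23.4
position: [0.481, 0.0092, 0.3172]
eef_rot: [[0.934, -0.356, -0.005], [-0.356, -0.934, -0.0], [-0.005, 0.002, -1.0]]
wrist_force: [-0.3, 0.1, -0.3]
width: 0.647
```

Run:
```python
from workcell import manip
from h import *
s=manip.observe(); print(s['clock'],s['position'],s['width'],s['wrist_force'])
x,y=.4805,.0097; z0=.074
for n in ['wrist','top','scene']:
    im,d,c=snap(n,n[0]+'11'); W=world(im,d,c)
    print(n,dfit(W,x,y,z0+.009,z0+.02,.08,.07)); m=orange2(im); print(blob(m&(W[...,2]>z0+.01),W,.415,.034,.03),blob(m,W,.415,.034,.03))
    if n=='wrist':
        R=np.hypot(W[...,0]-x,W[...,1]-y); g=W[(R<.045)&(W[...,2]>z0+.083)&(W[...,2]<z0+.095)]; print(np.median(g[:,2]),cv2.minAreaRect((g[:,:2]*1000).astype(np.float32)))
        k=(R>.035)&(R<.045)&(W[...,2]>z0+.04)&(W[...,2]<z0+.065); q=W[k]; A=np.c_[q[:,0]-x,q[:,1]-y,np.ones(len(q))]; print('dome',np.linalg.lstsq(A,q[:,2],rcond=None)[0],len(q))
    if n=='scene': cv2.imwrite('pics/s11c.png',cv2.resize(im[110:240,320:480],None,fx=4.5,fy=4.5,interpolation=cv2.INTER_CUBIC)[:,:,::-1])
```

```text
23.4 [0.48099655 0.00923913 0.31724992] 0.6465008719839426 [-0.2949861   0.09605362 -0.26577174]
wrist (array([0.4804, 0.0095, 0.0707]), np.float64(6e-05), 23)
(np.int64(0), array([nan, nan, nan])) (np.int64(0), array([nan, nan, nan]))
0.163192387871558 ((481.1865234375, 9.080533981323242), (17.801105499267578, 61.910247802734375), 68.39681243896484)
dome [-0.00028859 -0.00023986  0.13122072] 2602
top (array([0.481 , 0.0092, 0.0702]), np.float64(0.00021), 25)
(np.int64(11), array([0.4212, 0.0335, 0.093 ])) (np.int64(15), array([0.419 , 0.0337, 0.0922]))
scene (array([0.4787, 0.0106, 0.0703]), np.float64(0.00037), 21)
(np.int64(5), array([0.4224, 0.033 , 0.1031])) (np.int64(29), array([0.4154, 0.037 , 0.0674]))
  return _methods._mean(a, axis=axis, dtype=dtype,
  ret = um.true_divide(
```

View pics/s11c.png

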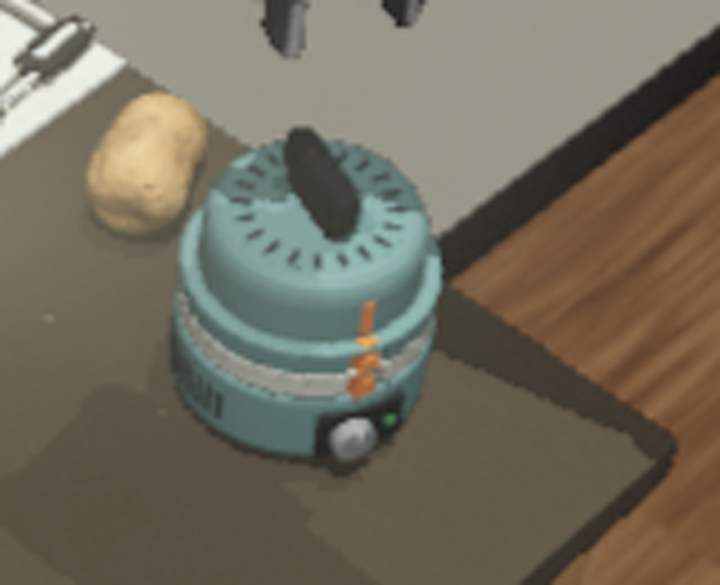

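View pics/w11.png

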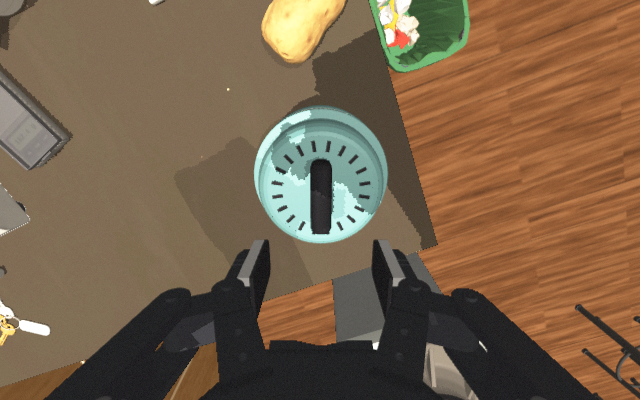

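The stack is closed. In the crop the orange mark and both keys line up at about x=365. The bar top is at 163 mm (164 expected), the dome is level, and the lid is centred within 1 mm. Handing it in.

```bash
python3 -c "
from workcell import manip
print(manip.sign_off())"
```

```text
the job is handed in; nothing more can be done
None
```

The dehydrator is assembled: the tray is on the base and the lid is on the tray, each with its notch over the orange key below. I handed the job in at about 23.5 s of the 58 s allowed; no verdict was reported.

- **Tray:** after release, its rim was 87.6 mm high (88 expected) and tilted about 0.1°. It sat within about 0.5 mm of the base's axis, and its key pointed the same way as the base's (20.9°). All slices were in place before the lid went on.
- **Lid:** it touched down at the predicted home height. Afterwards the dome was level and the bar top read 163.2 mm (164 expected). Its centre was within 1 mm of the tray's by the wrist and top cameras, and the orange mark and both keys lined up in the picture.
- **Checks that disagreed:**
  - The scene camera put the lid's centre about 2 mm from where the other two did, roughly its calibration error.
  - The wrist camera could not see the lid's orange mark, so the lid's yaw rests on the bar (21.6°), the top camera and the scene picture.
- **Other things:** the robot did not touch the scale, the potato or anything else. The highest wrist force I read was about 22 N.

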